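# Set the egg timer by clicks and start it

### The arm

A 7-joint arm with a two-finger parallel gripper is mounted at the origin on the work surface. World frame = base frame: x ahead of the robot, y to its left, z up, the work surface at z = 0. Lengths are in m, angles in rad, forces in N, time in s.
With the tool pointing down it reaches from about 0.425 to 0.875 m from the base axis. Payload 4.7 kg.
Tool frame: the origin (TCP) lies at the very end of the fingers, on their centre line; the grasp point (between the pads) lies 19 mm behind it; z points along the fingers, y is the direction in which the jaws open and shut (so a half turn about z gives the same grasp; the last joint's range is limited). The gripper opens to 87 mm and grips with 3 to 60 N. Pads are 19 mm wide; open, the fingers measure 117 mm over their backs; the gripper's body (75 mm by 190 mm) begins 51 mm behind the grasp point.
Start: joints at [1.271, 0.321, -0.07, 1.45, 0.023, 1.371, -0.057], TCP at [0.201, -0.618, 0.223] pointing down, gripper open.
Joint ranges: [-2.86, 2.86], [-0.3, 2.09], [-1.38, 1.24], [0.06, 2.45], [-1.56, 4.7], [0.09, 2.05], [-2.69, 2.69]. Speed limits (rad/s): [2.57, 2.57, 3.14, 3.14, 3.14, 3.14, 3.14].

### API

Orientations are given as a rotation vector (axis times angle).
In Python, from bench import ctrl, get_image, camera_info gives the robot as it stands.
- The arm moves only by the tool carry_out, never from a script. Its argument "commands" is a list of rows, each an object of numbers: "tx", "ty", "tz": the shift along the tool's x, y, z in m; "rx", "ry", "rz": the turn, a rotation vector about the tool's x, y, z in rad; "jaw": the opening, from 0 (shut) to 1 (fully open). In form: [{"tx": .., "ty": .., "tz": .., "rx": .., "ry": .., "rz": .., "jaw": ..}, ...]. A call has 1 to 12 rows; each row is the pose to reach, as a shift and turn from the pose commanded when the call began, along the tool's axes at that moment; what a row does not reach only later rows make up. A row lasts 1/8 s, in which the tool goes at most 62.5 mm and 10.7 degrees, less where a joint would pass 70% of its speed; a pose out of reach is approached as far as the arm can. A call with a gripper value outside its range is refused whole. The fingers move at their own pace and stop on an object; "grip_force" is the grip in N (left out, the last holds). Time passes only in rows, so rows that repeat a pose let the fingers close. It gives the time, the measured TCP pose, the force and the opening at its end, in the units of the state.
- ctrl.get_state(): the state, without advancing time (a new reading comes with each control period).
- get_image(name): name is "scene" or "top" or "wrist"; returns the picture (480x640x3 uint8, red, green, blue); there is no depth.
- camera_info(name): a dict with "intrinsics" (3x3 intrinsics, pixels), "R" (3x3) and "t" (3): a world point X has camera coordinates R X + t. Camera axes: x right, y down, z forward; pixel columns grow to the right and rows downward; lengths in m; the calibration is good to about 2 mm. A picture is of the moment at which its call begins: read the wrist's pose just before it. camera_info takes no time and is no camera call; for the wrist camera it gives the pose at the moment of the call.
- ctrl.close_job(): hands the job in, once; it reports no verdict.
The state is a dict: "time": time; "joint_positions": joint angles; "qd": joint speeds; "joint_torque": joint torques, N m; "position": TCP position; "tool_rot": TCP orientation; "ft_force": force on the tool from outside, world axes, zero at the start; "torque": the same for the moment, N m; "grip_width": opening from 0.0 (shut) to 1.0 (fully open).
Only numpy, scipy, OpenCV 4.12 (cv2) and the standard library are available. Lean on these libraries where they do the work, as an engineer would, in place of code of your own. Each camera call takes 0.05 s, during which the arm holds its last target.

### The job

Set the egg timer on the sill with a fingertip: flick its finned wheel clockwise (seen from above) click by click until it rests one click short of the arrow, then give it exactly one more click so that the fin with the knob stands at the arrow, without going past it. Then press the start button fully down and let it come up again. Only push and press, lift nothing: the timer stays where it stands and everything around it is left alone.

Things in the scene. Friction and masses are not known exactly. Their poses are not given: they have to be found in the camera images.
- timer: Loose egg timer, about 1 kg: aluminium block 130 (x) x 220 (y) x 34 mm high on rubber feet, its origin at the centre of its underside. On top: a black flat-lying wheel (axis vertical, at x 0, y +42 mm), a black arrow 4 mm high pointing in +y at the wheel, a grey round start button at x 0, y -80 mm. Yaw within 0.6 rad. A firm shove slides it.
- wheel (a joint): Angle of the wheel in rad, growing clockwise seen from above; 0: the knobbed fin is at the arrow. It clicks to rest every 60 degrees (1.047 rad) and starts 2 to 4 clicks short (about -2.09, -3.14 or -4.19). Pushed over half-way to the next click it goes there by itself, else it returns; this takes about 0.09 N m (2 N on a fin).
- wheel_center (a point): Wheel's axis at the height of the fins' tops, 62 mm above the timer's underside. Wheel 120 mm across: hub of radius 28 mm (top 60 mm up) and six radial fins 60 degrees apart, 6 mm thick, from radius 28 to 60 mm, 40 to 62 mm above the underside. Between fins it is open down to the block's top at 34 mm. At radius 50 mm a gap is 46 mm wide.
- knob_top (a point): Top centre of the knob, an upright round post 18 mm across on one fin, 52 mm from the wheel's axis, its top 74 mm above the timer's underside. It marks the fin to be set to the arrow.
- arrow_tip (a point): Point of the arrow on the timer, 67 mm from the wheel's axis in the timer's -y direction, 38 mm above the underside. At every click one fin points at it, so the gaps' middles then lie 30, 90, 150 ... degrees round from it.
- start_top (a point): Centre of the top of the start button, 30 mm across, whose cap goes 6 mm straight down; fully down takes 4 N.
- start (a joint): Travel of the start button in m: 0 up, 0.006 fully down. It springs back.
- bowl: Bystander: blue ceramic bowl, 80 mm across, 45 mm high, on the rack. Origin under its centre.
- salt: Bystander: glass salt cellar with steel screw top, 42 mm across, 62 mm high, on the rack. Origin under its centre.
- poacher: Bystander: steel egg poacher, 84 mm across, with a hinged flap and a handle, on the tray. Origin under its centre.
- peg1: Bystander: white plastic peg, 72 x 16 x 10 mm, lying on the sill near the timer. Origin under its centre.
- peg2: Bystander: a second such peg, lying on the tray. Origin under its centre.
- eggcup: Bystander: white egg cup, 46 mm across, 55 mm high, near the timer. Origin under its centre.

How it is judged:
By the outcome, as a careful person would: the job done as asked, in the order asked, and still so for the second after the job is handed in, with the robot touching nothing.
It also fails if it takes over 64 s, if anything falls off the work surface, if the arm or the gripper's body presses on something with over 40 N, if the wrist force passes 120 N, or if a joint passes its speed limit or range.

## Working session

There is one attempt and no reset: what is moved stays moved. The work goes in short steps, Python scripts to look and compute and a tool call to move; the robot and the scene stay as the last step left them, time stands still between calls to the robot, and variables do not carry over. Pictures are saved under pics/ and viewed, and the job is handed in when it is done.

Besides the shell and the picture viewer there is one more tool, called after "Emit:" in YAML: its name, and indented under it one key for each argument. carry_out: Moves the arm, as the interface text tells. Its arguments: {"type":"object","properties":{"commands":{"type":"array"},"grip_force":{"type":"number"}},"required":["commands"]}

```bash
mkdir -p pics; ls; cat > h.py <<'E'
import numpy as np, cv2
from bench import ctrl, get_image, camera_info
def snap(n,f):
    ci=camera_info(n); im=get_image(n); cv2.imwrite('pics/'+f,im[:,:,::-1]); return im,ci
def proj(ci,X):
    c=np.array(ci['R'])@np.array(X)+np.array(ci['t']); p=np.array(ci['intrinsics'])@c; return p[:2]/p[2]
def ray(ci,u,v,z):
    R=np.array(ci['R']);t=np.array(ci['t']);K=np.array(ci['intrinsics'])
    o=-R.T@t; d=R.T@np.linalg.solve(K,[u,v,1.]); return o+d*(z-o[2])/d[2]
E
python3 - <<'E'
from h import *
print(ctrl.get_state())
for n in ['scene','top','wrist']:
    im,ci=snap(n,n+'0.png'); print(n,-np.array(ci['R']).T@np.array(ci['t']),ci['intrinsics'][0][0])
E
```

```text
pics
{'time': 0.0, 'joint_positions': array([ 1.27106906,  0.32182184, -0.07007761,  1.45170553,  0.02258058,
        1.37076055, -0.05687789]), 'qd': array([ 1.81487162e-03, -7.55215537e-04,  4.11107815e-04,  4.65638269e-04,
       -9.35685186e-05,  1.60532348e-03, -2.31654278e-04]), 'joint_torque': array([ 1.05340557e-04, -4.91294754e+01, -4.03674496e-01, -3.12539327e+01,
       -6.38073147e-02,  4.36451565e-02,  1.62130386e-04]), 'position': array([ 0.20043919, -0.61773903,  0.22144686]), 'tool_rot': array([-3.10113770e+00, -4.90712168e-01,  5.93867730e-04]), 'ft_force': array([-0.29828181,  0.38636388, -0.10802518]), 'torque': array([3.60884276e-03, 5.21265063e-05, 8.83099277e-03]), 'grip_width': 1.00258216790914}
scene [1.04519915 0.0196145  0.57638899] 441.4786800415104
top [ 0.38176137 -0.02605948  0.8577305 ] 499.8562971334799
wrist [ 0.27295844 -0.59398249  0.38404391] 388.80971697168087
```

View pics/top0.png

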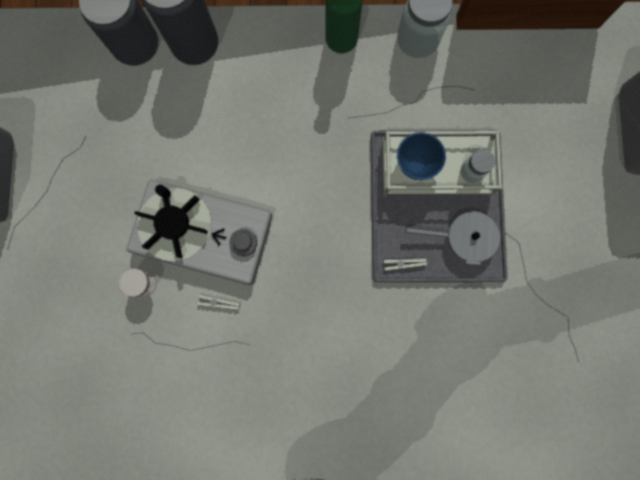

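View pics/scene0.png

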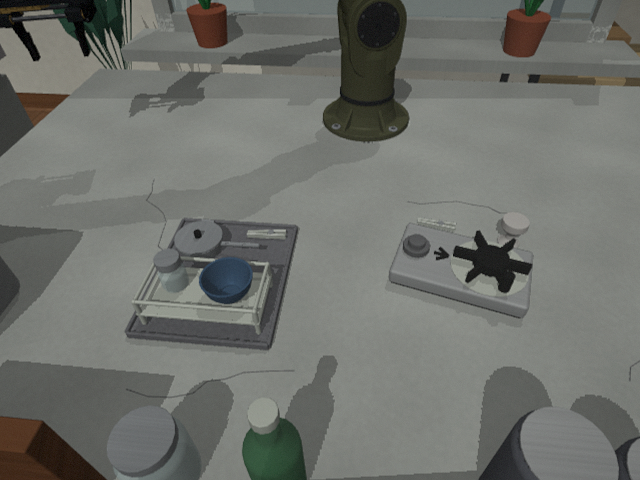

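View pics/wrist0.png

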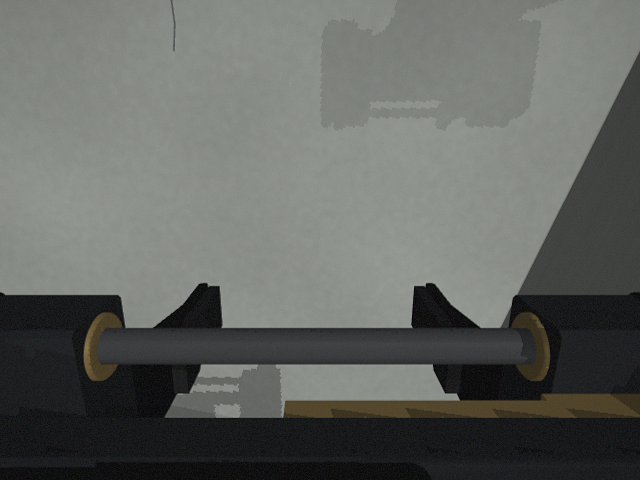

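The top view shows the wheel at about (171,222) and the arrow at (218,236). The knob, at (163,190), is two fins counter-clockwise of the arrow, so the wheel needs 2 clicks. I'll measure this properly next.

```bash
python3 - <<'E'
from h import *
im=cv2.imread('pics/top0.png'); ci=camera_info('top')
c=im[160:320,100:300]; cv2.imwrite('pics/topc.png',cv2.resize(c,None,fx=4,fy=3.75*1.0666,interpolation=cv2.INTER_CUBIC)[:600])
im2=cv2.imread('pics/scene0.png'); c=im2[200:330,380:550]; cv2.imwrite('pics/scenec.png',cv2.resize(c,None,fx=4,fy=4,interpolation=cv2.INTER_CUBIC))
g=im.max(2); roi=np.zeros_like(g); roi[180:265,130:212]=1
m=((g<35)&(roi>0)).astype(np.uint8)
n,l,s,ce=cv2.connectedComponentsWithStats(m)
for i in range(1,n):
    if s[i,4]>20: print(s[i],ce[i])
k=1+np.argmax(s[1:,4]); m=(l==k).astype(np.uint8)
hub=cv2.morphologyEx(m,cv2.MORPH_OPEN,cv2.getStructuringElement(cv2.MORPH_ELLIPSE,(17,17)))
M=cv2.moments(hub,True); hc=(M['m10']/M['m00'],M['m01']/M['m00']); print('hub',hc,M['m00'],ray(ci,*hc,0.060))
w=ray(ci,*hc,0.060)
# white disc on block top at z .034
v,u=np.nonzero(m)
P=np.array([ray(ci,a,b,0.062) for a,b in zip(u,v)])-w
r=np.hypot(P[:,0],P[:,1]); a=np.degrees(np.arctan2(P[:,1],P[:,0]))
sel=(r>.038)&(r<.058); h,e=np.histogram(a[sel],bins=72,range=(-180,180))
for x,y in zip(e,h):
    if y: print(int(x),y,end='; ')
print('max r',r.max(),a[r.argmax()])
ss=sel; print('mod60', np.degrees(np.angle(np.mean(np.exp(6j*np.radians(a[ss])))))/6)
E
```

```text
[ 136  186   70   71 1440] [170.28125    220.80972222]
hub (170.797281993205, 222.27519818799547) 883.0 [0.52942493 0.22274616 0.06      ]
-170 23; -165 31; -160 3; -110 16; -105 16; -55 7; -50 29; -45 25; -40 2; 0 3; 5 20; 10 30; 15 30; 20 15; 25 2; 70 16; 75 12; 130 26; 135 30; 140 10; max r 0.06430119217462428 20.612478148177857
mod60 15.028177284053806
```

View pics/topc.png

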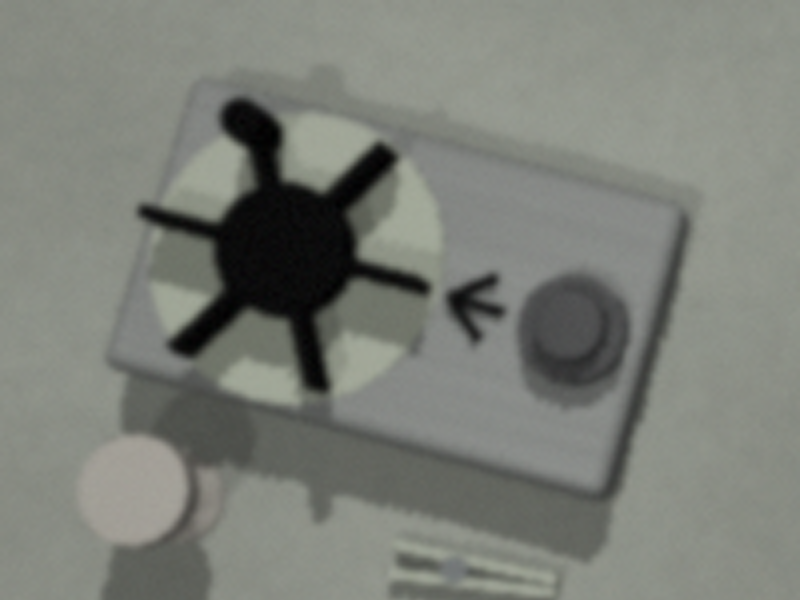

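View pics/scenec.png

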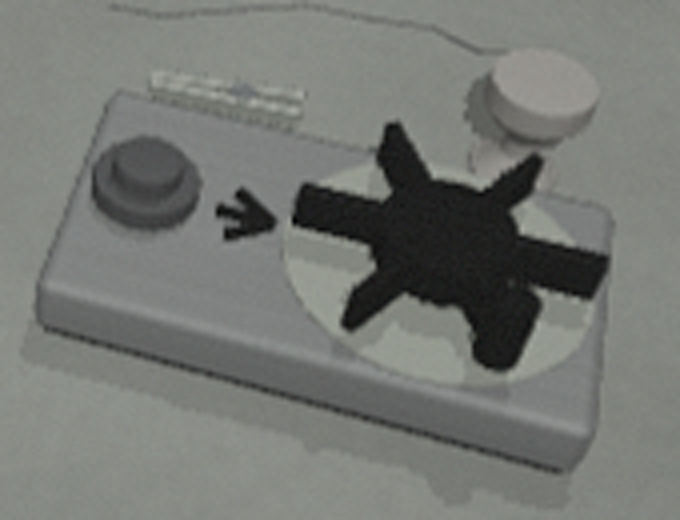

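```bash
python3 - <<'E'
from h import *
def tri(p,q):
    A=[];b=[]
    for n,(u,v) in (('top',p),('scene',q)):
        ci=camera_info(n);R=np.array(ci['R']);t=np.array(ci['t']);K=np.array(ci['intrinsics'])
        d=R.T@np.linalg.solve(K,[u,v,1.]);d/=np.linalg.norm(d);Pm=np.eye(3)-np.outer(d,d);A.append(Pm);b.append(Pm@(-R.T@t))
    X=np.linalg.lstsq(np.vstack(A),np.hstack(b),rcond=None)[0]
    return X, np.linalg.norm(np.vstack(A)@X-np.hstack(b))
T=lambda x,y:(100+x/4-.4,160+y/4-.4); S=lambda x,y:(380+x/4-.4,200+y/4-.4)
print('button cap',tri(T(570,325),S(147,157)))
print('arrow tip',tri(T(449,299),S(275,224)))
print('knob',tri(T(240,118),S(513,300)))
ct=camera_info('top');cs=camera_info('scene')
# disc
for n,ci,rng,f in (('top',ct,(180,265,130,218),'top0'),('scene',cs,(236,300,445,535),'scene0')):
    im=cv2.imread(f'pics/{f}.png').astype(int)
    x0,x1,y0,y1=rng
    P=[]
    g=im.min(2)
    # bright greenish-white disc pixels
    m=np.zeros(g.shape,np.uint8); m[x0:x1,y0:y1]=(((im[...,1]-im[...,0]))[x0:x1,y0:y1]>10)
    v,u=np.nonzero(m); print(n,len(u))
    P=np.array([ray(ci,a,b,.034)[:2] for a,b in zip(u,v)])
    hull=cv2.convexHull(P.astype(np.float32)); print('encl',cv2.minEnclosingCircle(hull))
    cv2.imwrite(f'pics/m_{n}.png',m*255)
def show(n,ci,w):
    print(n)
# edges of fins at z .062, tips top (ends): px in zoomed crop
tips={'-105':(428,287),'75':(143,211),'-45':(389,154),'135':(178,347),'-165':(318,387)}
P={k:ray(ct,*T(*v),.062) for k,v in tips.items()}
for k,v in P.items(): print(k,v)
print((P['-105']+P['75'])/2,(P['-45']+P['135'])/2)
for ci,f in((ct,T),(cs,S)):pass
E
```

```text
button cap (array([0.49902538, 0.10616723, 0.05466367]), np.float64(0.0009483706139109238))
arrow tip (array([0.51331658, 0.16109982, 0.0339767 ]), np.float64(9.355292372661839e-05))
knob (array([0.58167596, 0.23785065, 0.07179601]), np.float64(0.001862195370878195))
top 1976
encl ((0.5524174571037292, 0.21845750510692596), 0.08379992097616196)
scene 83
encl ((0.5323860049247742, 0.22404101490974426), 0.06069045886397362)
-105 [0.513805   0.16343837 0.062     ]
75 [0.54581711 0.28069461 0.062     ]
-45 [0.56890411 0.180866   0.062     ]
135 [0.489845   0.26394336 0.062     ]
-165 [0.47332711 0.20670443 0.062     ]
[0.52981106 0.22206649 0.062     ] [0.52937455 0.22240468 0.062     ]
```

```bash
cat >> h.py <<'E'
from scipy.spatial.transform import Rotation as Ro
W=np.array([.5303,.2237])
def P0(deg,r,z): return np.array([W[0]+r*np.cos(np.radians(deg)),W[1]+r*np.sin(np.radians(deg)),z])
def Rdown(ydeg):  # tool z down, tool y at world angle ydeg
    a=np.radians(ydeg); y=np.array([np.cos(a),np.sin(a),0]); z=np.array([0,0,-1.]); x=np.cross(y,z)
    return np.column_stack([x,y,z])
def rel(p0,R0,p,R):
    t=R0.T@(np.array(p)-p0); r=Ro.from_matrix(R0.T@R).as_rotvec(); return np.round(np.r_[t,r],4)
E
python3 - <<'E'
from h import *
s=ctrl.get_state(); R0=Ro.from_rotvec(s['tool_rot']).as_matrix(); p0=np.array([.201,-.618,.223])
y=np.degrees(np.arctan2(R0[1,1],R0[0,1])); print('y ang',y, R0[:,2])
pe=P0(105,.05,.16); print(pe)
r0=np.hypot(*p0[:2]);a0=np.arctan2(p0[1],p0[0]);r1=np.hypot(*pe[:2]);a1=np.arctan2(pe[1],pe[0])
print(r0,np.degrees(a0),r1,np.degrees(a1))
f=lambda k:(lambda u:(r0+(r1-r0)*u,a0+(a1-a0)*u))(k/24)
for k in range(1,13):
    r,a=f(k); z=.223+.04*min(1,k/4)
    print(k,rel(p0,R0,[r*np.cos(a),r*np.sin(a),z],Rdown(y+(105-y)*k/24)))
E
```

```text
y ang -72.01487708059213 [-5.73535835e-04  1.40752964e-03 -9.99998845e-01]
[0.51735905 0.27199629 0.16      ]
0.6498653706730341 -71.98326111857509 0.5845018107519426 27.732695688618936
1 [ 0.0469 -0.0045 -0.01   -0.0015  0.     -0.1287]
2 [ 9.310e-02 -1.230e-02 -2.000e-02 -1.500e-03 -1.000e-04 -2.575e-01]
3 [ 1.385e-01 -2.340e-02 -3.000e-02 -1.500e-03 -2.000e-04 -3.862e-01]
4 [ 1.827e-01 -3.770e-02 -4.000e-02 -1.500e-03 -3.000e-04 -5.149e-01]
5 [ 2.256e-01 -5.520e-02 -3.990e-02 -1.500e-03 -4.000e-04 -6.436e-01]
6 [ 2.670e-01 -7.560e-02 -3.990e-02 -1.500e-03 -5.000e-04 -7.724e-01]
7 [ 3.066e-01 -9.880e-02 -3.990e-02 -1.500e-03 -6.000e-04 -9.011e-01]
8 [ 3.4420e-01 -1.2480e-01 -3.9800e-02 -1.4000e-03 -7.0000e-04 -1.0298e+00]
9 [ 3.7970e-01 -1.5330e-01 -3.9800e-02 -1.4000e-03 -8.0000e-04 -1.1586e+00]
10 [ 4.1290e-01 -1.8420e-01 -3.9800e-02 -1.4000e-03 -9.0000e-04 -1.2873e+00]
11 [ 4.436e-01 -2.172e-01 -3.970e-02 -1.300e-03 -1.000e-03 -1.416e+00]
12 [ 4.7170e-01 -2.5230e-01 -3.9700e-02 -1.3000e-03 -1.1000e-03 -1.5447e+00]
```

Emit:
carry_out:
  commands:
    - {"tx": 0.047, "ty": -0.0045, "tz": -0.01, "rz": -0.129, "jaw": 0}
    - {"tx": 0.093, "ty": -0.012, "tz": -0.02, "rz": -0.257, "jaw": 0}
    - {"tx": 0.138, "ty": -0.023, "tz": -0.03, "rz": -0.386, "jaw": 0}
    - {"tx": 0.183, "ty": -0.038, "tz": -0.04, "rz": -0.515, "jaw": 0}
    - {"tx": 0.226, "ty": -0.055, "tz": -0.04, "rz": -0.644, "jaw": 0}
    - {"tx": 0.267, "ty": -0.076, "tz": -0.04, "rz": -0.772, "jaw": 0}
    - {"tx": 0.307, "ty": -0.099, "tz": -0.04, "rz": -0.901, "jaw": 0}
    - {"tx": 0.344, "ty": -0.125, "tz": -0.04, "rz": -1.03, "jaw": 0}
    - {"tx": 0.38, "ty": -0.153, "tz": -0.04, "rz": -1.159, "jaw": 0}
    - {"tx": 0.413, "ty": -0.184, "tz": -0.04, "rz": -1.287, "jaw": 0}
    - {"tx": 0.444, "ty": -0.217, "tz": -0.04, "rz": -1.416, "jaw": 0}
    - {"tx": 0.472, "ty": -0.252, "tz": -0.04, "rz": -1.545, "jaw": 0}
  grip_force: 20

```text
invalid input
```

Emit:
carry_out:
  commands:
    - {"tx": 0.047, "ty": -0.0045, "tz": -0.01, "rx": 0.0, "ry": 0.0, "rz": -0.129, "jaw": 0.0}
    - {"tx": 0.093, "ty": -0.012, "tz": -0.02, "rx": 0.0, "ry": 0.0, "rz": -0.257, "jaw": 0.0}
    - {"tx": 0.138, "ty": -0.023, "tz": -0.03, "rx": 0.0, "ry": 0.0, "rz": -0.386, "jaw": 0.0}
    - {"tx": 0.183, "ty": -0.038, "tz": -0.04, "rx": 0.0, "ry": 0.0, "rz": -0.515, "jaw": 0.0}
    - {"tx": 0.226, "ty": -0.055, "tz": -0.04, "rx": 0.0, "ry": 0.0, "rz": -0.644, "jaw": 0.0}
    - {"tx": 0.267, "ty": -0.076, "tz": -0.04, "rx": 0.0, "ry": 0.0, "rz": -0.772, "jaw": 0.0}
    - {"tx": 0.307, "ty": -0.099, "tz": -0.04, "rx": 0.0, "ry": 0.0, "rz": -0.901, "jaw": 0.0}
    - {"tx": 0.344, "ty": -0.125, "tz": -0.04, "rx": 0.0, "ry": 0.0, "rz": -1.03, "jaw": 0.0}
    - {"tx": 0.38, "ty": -0.153, "tz": -0.04, "rx": 0.0, "ry": 0.0, "rz": -1.159, "jaw": 0.0}
    - {"tx": 0.413, "ty": -0.184, "tz": -0.04, "rx": 0.0, "ry": 0.0, "rz": -1.287, "jaw": 0.0}
    - {"tx": 0.444, "ty": -0.217, "tz": -0.04, "rx": 0.0, "ry": 0.0, "rz": -1.416, "jaw": 0.0}
    - {"tx": 0.472, "ty": -0.252, "tz": -0.04, "rx": 0.0, "ry": 0.0, "rz": -1.545, "jaw": 0.0}
  grip_force: 20

```text
time: 1.65
position: [0.5722, -0.2315, 0.2621]
tool_rot: [-1.874, -2.521, 0.0]
ft_force: [0.3, -0.2, -0.0]
grip_width: 0.005
```

```bash
python3 - <<'E'
from h import *
s=ctrl.get_state(); print(s['position'],s['tool_rot'],np.round(s['joint_positions'],3))
R00=Ro.from_rotvec([-3.1011377,-.490712,.000594]).as_matrix()
p0=np.array([.201,-.618,.223])+R00@[.472,-.252,-.04]; print('cmd',p0)
R0=R00@Ro.from_rotvec([0,0,-1.545]).as_matrix()
y=np.degrees(np.arctan2(R0[1,1],R0[0,1])); print(y)
pe=P0(105,.05,.16)
r0=np.hypot(*p0[:2]);a0=np.arctan2(p0[1],p0[0]);r1=np.hypot(*pe[:2]);a1=np.arctan2(pe[1],pe[0])
for k in range(1,13):
    u=k/12; r=r0+(r1-r0)*u;a=a0+(a1-a0)*u; z=.263-.06*max(0,(k-6)/6)
    print(k,rel(p0,R0,[r*np.cos(a),r*np.sin(a),z],Rdown(y+(105-y)*u)))
E
```

```text
[ 0.57218877 -0.23145714  0.2621207 ] [-1.87397894e+00 -2.52087286e+00  1.29105883e-04] [ 0.782  0.279 -0.544  1.462  0.144  1.441  0.529]
cmd [ 0.57216473 -0.23265706  0.26344207]
16.50540585738243
1 [ 0.0375  0.0244  0.0005 -0.     -0.0019 -0.1287]
2 [ 7.660e-02  4.590e-02  6.000e-04  1.000e-04 -1.900e-03 -2.574e-01]
3 [ 1.169e-01  6.440e-02  7.000e-04  2.000e-04 -1.900e-03 -3.861e-01]
4 [ 1.583e-01  7.990e-02  7.000e-04  4.000e-04 -1.900e-03 -5.148e-01]
5 [ 2.004e-01  9.230e-02  8.000e-04  5.000e-04 -1.900e-03 -6.436e-01]
6 [ 2.432e-01  1.015e-01  9.000e-04  6.000e-04 -1.900e-03 -7.723e-01]
7 [ 2.864e-01  1.075e-01  1.100e-02  7.000e-04 -1.800e-03 -9.010e-01]
8 [ 3.2960e-01  1.1040e-01  2.1100e-02  9.0000e-04 -1.8000e-03 -1.0297e+00]
9 [ 3.7280e-01  1.1020e-01  3.1100e-02  1.0000e-03 -1.8000e-03 -1.1584e+00]
10 [ 4.1560e-01  1.0680e-01  4.1200e-02  1.1000e-03 -1.7000e-03 -1.2871e+00]
11 [ 4.5780e-01  1.0030e-01  5.1300e-02  1.2000e-03 -1.7000e-03 -1.4158e+00]
12 [ 4.9930e-01  9.0800e-02  6.1400e-02  1.4000e-03 -1.6000e-03 -1.5445e+00]
```

Emit:
carry_out:
  commands:
    - {"tx": 0.0375, "ty": 0.0245, "tz": 0.0, "rx": 0.0, "ry": 0.0, "rz": -0.129, "jaw": 0.0}
    - {"tx": 0.0765, "ty": 0.046, "tz": 0.0, "rx": 0.0, "ry": 0.0, "rz": -0.257, "jaw": 0.0}
    - {"tx": 0.117, "ty": 0.0645, "tz": 0.0, "rx": 0.0, "ry": 0.0, "rz": -0.386, "jaw": 0.0}
    - {"tx": 0.158, "ty": 0.08, "tz": 0.0, "rx": 0.0, "ry": 0.0, "rz": -0.515, "jaw": 0.0}
    - {"tx": 0.2, "ty": 0.092, "tz": 0.0, "rx": 0.0, "ry": 0.0, "rz": -0.644, "jaw": 0.0}
    - {"tx": 0.243, "ty": 0.1015, "tz": 0.001, "rx": 0.0, "ry": 0.0, "rz": -0.772, "jaw": 0.0}
    - {"tx": 0.286, "ty": 0.1075, "tz": 0.011, "rx": 0.0, "ry": 0.0, "rz": -0.901, "jaw": 0.0}
    - {"tx": 0.33, "ty": 0.1105, "tz": 0.021, "rx": 0.0, "ry": 0.0, "rz": -1.03, "jaw": 0.0}
    - {"tx": 0.373, "ty": 0.11, "tz": 0.031, "rx": 0.0, "ry": 0.0, "rz": -1.158, "jaw": 0.0}
    - {"tx": 0.4155, "ty": 0.107, "tz": 0.041, "rx": 0.0, "ry": 0.0, "rz": -1.287, "jaw": 0.0}
    - {"tx": 0.458, "ty": 0.1005, "tz": 0.051, "rx": 0.0, "ry": 0.0, "rz": -1.416, "jaw": 0.0}
    - {"tx": 0.4995, "ty": 0.091, "tz": 0.0615, "rx": 0.001, "ry": -0.002, "rz": -1.5445, "jaw": 0.0}

```text
time: 3.15
position: [0.5165, 0.2729, 0.2005]
tool_rot: [-0.416, 3.113, -0.003]
ft_force: [-0.4, -0.5, -0.4]
grip_width: 0.002
```

```bash
python3 - <<'E'
from h import *
s=ctrl.get_state(); print(s['time'],s['position'],s['tool_rot'],np.round(s['joint_positions'],3),s['ft_force'])
print(Ro.from_rotvec(s['tool_rot']).as_matrix().round(4))
for n in ['scene','wrist']: snap(n,n+'1.png')
s=ctrl.get_state(); print(s['time'],s['position'])
E
```

```text
3.15 [0.51647898 0.27287728 0.20045521] [-4.15910850e-01  3.11315963e+00 -3.07234298e-03] [ 0.287  0.338 -0.996  1.625  0.292  1.338  1.085] [-0.44251302 -0.51058377 -0.36200407]
[[-9.649e-01 -2.625e-01  1.000e-03]
 [-2.625e-01  9.649e-01 -1.800e-03]
 [-5.000e-04 -2.000e-03 -1.000e+00]]
3.25 [0.51244729 0.27727301 0.20012713]
```

View pics/scene1.png

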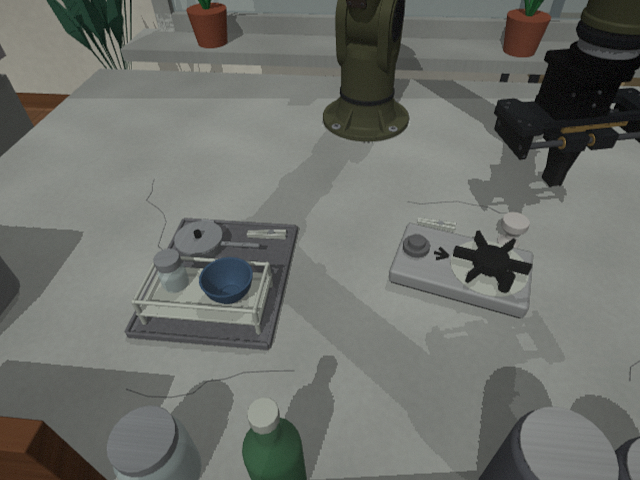

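View pics/wrist1.png

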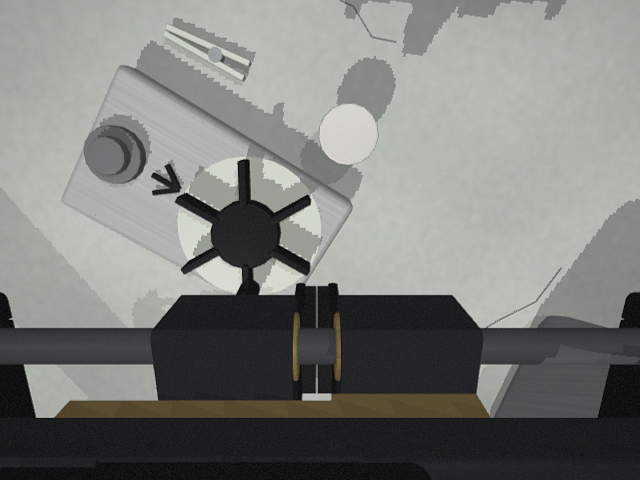

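Emit:
carry_out:
  commands:
    - {"tx": 0.0, "ty": 0.0, "tz": 0.0, "rx": 0.0, "ry": 0.0, "rz": 0.0, "jaw": 0.0}
    - {"tx": 0.0, "ty": 0.0, "tz": 0.0, "rx": 0.0, "ry": 0.0, "rz": 0.0, "jaw": 0.0}
    - {"tx": 0.0, "ty": 0.0, "tz": 0.0, "rx": 0.0, "ry": 0.0, "rz": 0.0, "jaw": 0.0}

```text
time: 3.62
position: [0.518, 0.2706, 0.2011]
tool_rot: [-0.406, 3.114, -0.003]
ft_force: [-0.1, 0.0, 0.0]
grip_width: 0.005
```

```bash
python3 - <<'E'
from h import *
s=ctrl.get_state(); print(s['time'],s['position'],s['tool_rot'],s['qd'].round(3),s['ft_force'])
R00=Ro.from_rotvec([-3.1011377,-.490712,.000594]).as_matrix()
p0=np.array([.201,-.618,.223])+R00@[.472,-.252,-.04]
R0=R00@Ro.from_rotvec([0,0,-1.545]).as_matrix()
p1=p0+R0@[.4995,.091,.0615]; R1=R0@Ro.from_rotvec([.001,-.002,-1.5445]).as_matrix()
print('cmd',p1,Ro.from_matrix(R1).as_rotvec())
im,ci=snap('wrist','wrist2.png'); np.savez('w2.npz',K=ci['intrinsics'],R=ci['R'],t=ci['t'])
im=im[:,:,::-1].astype(int); 
m=np.zeros(im.shape[:2],np.uint8); m[150:288,170:330]=im.max(2)[150:288,170:330]<55
n,l,st,ce=cv2.connectedComponentsWithStats(m); k=1+np.argmax(st[1:,4]); m=(l==k).astype(np.uint8)
hub=cv2.morphologyEx(m,cv2.MORPH_OPEN,cv2.getStructuringElement(cv2.MORPH_ELLIPSE,(41,41)))
M=cv2.moments(hub,True); hc=(M['m10']/M['m00'],M['m01']/M['m00']); print(hc,M['m00'],ray(ci,*hc,.06))
E
```

```text
3.625 [0.5180465  0.27064539 0.2010718 ] [-0.40577807  3.1141193  -0.00341662] [-0.002 -0.    -0.007  0.001 -0.002 -0.    -0.   ] [-0.13915965  0.00816893  0.03154558]
cmd [0.51746345 0.2722228  0.20288143] [-4.09963084e-01  3.11424410e+00  8.66022244e-05]
(258.9105624142661, 228.26063100137173) 3645.0 [0.52894277 0.22596088 0.06      ]
```

View pics/wrist2.png

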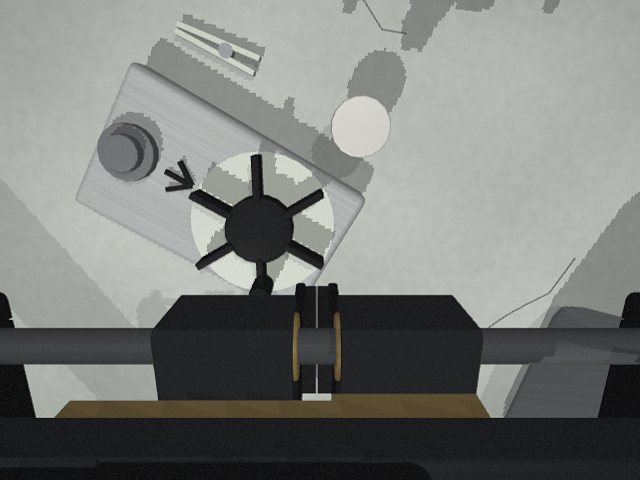

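Emit:
carry_out:
  commands:
    - {"tx": 0.0, "ty": 0.0035, "tz": 0.025, "rx": 0.0, "ry": 0.0, "rz": 0.0, "jaw": 0.0}
    - {"tx": 0.0, "ty": 0.0035, "tz": 0.05, "rx": 0.0, "ry": 0.0, "rz": 0.0, "jaw": 0.0}
    - {"tx": 0.0, "ty": 0.0035, "tz": 0.075, "rx": 0.0, "ry": 0.0, "rz": 0.0, "jaw": 0.0}
    - {"tx": 0.0, "ty": 0.0035, "tz": 0.1, "rx": 0.0, "ry": 0.0, "rz": 0.0, "jaw": 0.0}
    - {"tx": 0.0, "ty": 0.0035, "tz": 0.115, "rx": 0.0, "ry": 0.0, "rz": 0.0, "jaw": 0.0}
    - {"tx": 0.0, "ty": 0.0035, "tz": 0.115, "rx": 0.0, "ry": 0.0, "rz": 0.0, "jaw": 0.0}

```text
time: 4.42
position: [0.516, 0.2745, 0.0852]
tool_rot: [0.409, -3.114, 0.003]
ft_force: [0.1, -0.2, 0.1]
grip_width: 0.009
```

```bash
python3 - <<'E'
from h import *
s=ctrl.get_state(); print(s['time'],s['position'],s['tool_rot'],s['qd'].round(3),s['ft_force'])
im,ci=snap('scene','scene3.png'); c=im[140:340,380:620,::-1]; cv2.imwrite('pics/scene3c.png',cv2.resize(c,None,fx=3,fy=3,interpolation=cv2.INTER_CUBIC))
im,ci=snap('wrist','wrist3.png')
E
```

```text
4.425 [0.51599029 0.2744721  0.08515227] [ 0.40902513 -3.11385618  0.00345115] [ 0.001 -0.02  -0.015 -0.027 -0.006  0.005  0.005] [ 0.09050279 -0.18679429  0.05758074]
```

View pics/scene3c.png

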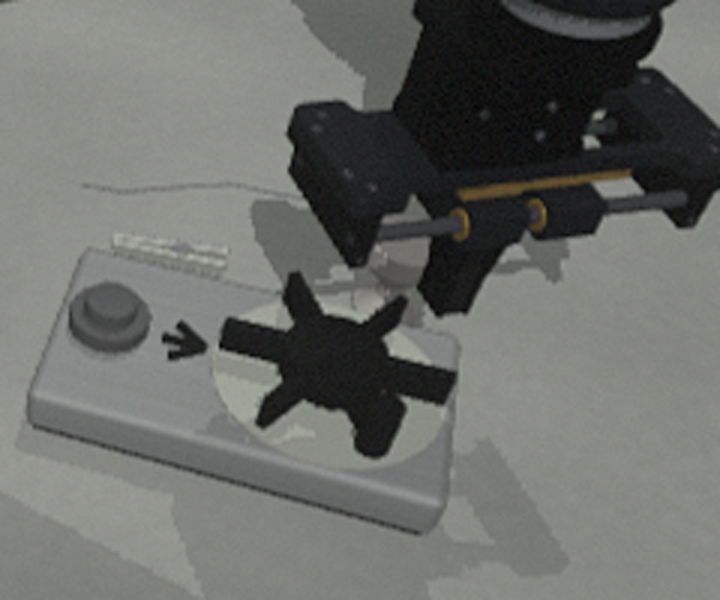

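View pics/wrist3.png

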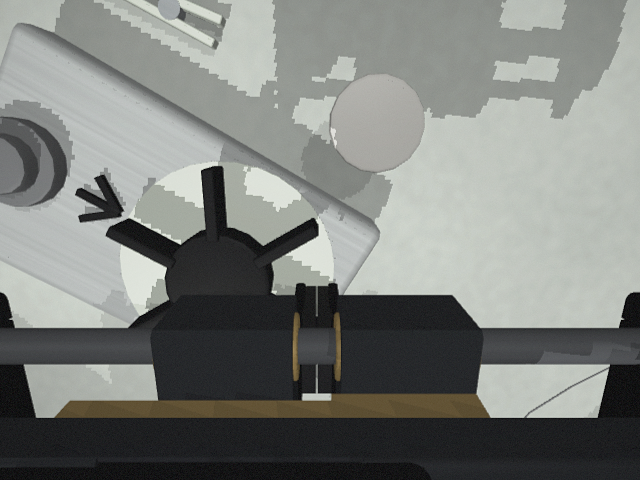

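Emit:
carry_out:
  commands:
    - {"tx": 0.0, "ty": 0.0, "tz": 0.013, "rx": 0.0, "ry": 0.0, "rz": 0.0, "jaw": 0.0}
    - {"tx": 0.0, "ty": 0.0, "tz": 0.026, "rx": 0.0, "ry": 0.0, "rz": 0.0, "jaw": 0.0}
    - {"tx": 0.0, "ty": 0.0, "tz": 0.039, "rx": 0.0, "ry": 0.0, "rz": 0.0, "jaw": 0.0}
    - {"tx": 0.0, "ty": 0.0, "tz": 0.039, "rx": 0.0, "ry": 0.0, "rz": 0.0, "jaw": 0.0}
    - {"tx": 0.0, "ty": 0.0, "tz": 0.039, "rx": 0.0, "ry": 0.0, "rz": 0.0, "jaw": 0.0}

```text
time: 5.15
position: [0.5164, 0.2752, 0.047]
tool_rot: [-0.41, 3.114, -0.003]
ft_force: [0.1, -0.2, -0.6]
grip_width: 0.008
```

```bash
python3 - <<'E'
from h import *
s=ctrl.get_state(); print(s['time'],s['position'],s['tool_rot'],s['qd'].round(3),s['ft_force'])
im,ci=snap('scene','scene4.png'); c=im[140:340,380:620,::-1]; cv2.imwrite('pics/scene4c.png',cv2.resize(c,None,fx=3,fy=3,interpolation=cv2.INTER_CUBIC))
for k in range(1,13):
    f=np.radians(min(56,k*56/11)); print(k,np.round([-.052*np.sin(f),-.052*(1-np.cos(f)),f],4))
E
```

```text
5.15 [0.51641601 0.27521759 0.0470285 ] [-4.10145674e-01  3.11384892e+00 -2.57468694e-03] [ 0.003 -0.008 -0.004 -0.007 -0.     0.003  0.   ] [ 0.12130414 -0.23171978 -0.58436115]
1 [-0.0046 -0.0002  0.0889]
2 [-0.0092 -0.0008  0.1777]
3 [-0.0137 -0.0018  0.2666]
4 [-0.0181 -0.0032  0.3554]
5 [-0.0223 -0.005   0.4443]
6 [-0.0264 -0.0072  0.5331]
7 [-0.0303 -0.0097  0.622 ]
8 [-0.0339 -0.0126  0.7108]
9 [-0.0373 -0.0158  0.7997]
10 [-0.0404 -0.0192  0.8885]
11 [-0.0431 -0.0229  0.9774]
12 [-0.0431 -0.0229  0.9774]
```

View pics/scene4c.png

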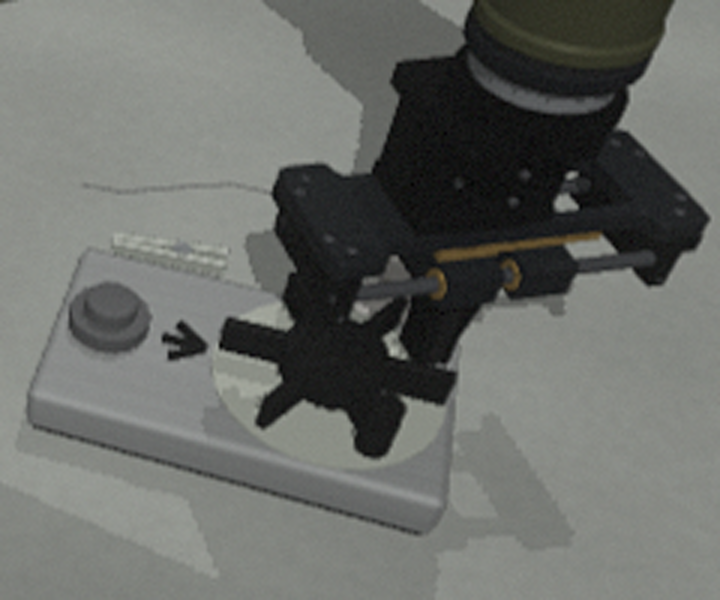

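Emit:
carry_out:
  commands:
    - {"tx": -0.0046, "ty": -0.0002, "tz": 0.0, "rx": 0.0, "ry": 0.0, "rz": 0.089, "jaw": 0.0}
    - {"tx": -0.0092, "ty": -0.0008, "tz": 0.0, "rx": 0.0, "ry": 0.0, "rz": 0.178, "jaw": 0.0}
    - {"tx": -0.0137, "ty": -0.0018, "tz": 0.0, "rx": 0.0, "ry": 0.0, "rz": 0.267, "jaw": 0.0}
    - {"tx": -0.0181, "ty": -0.0032, "tz": 0.0, "rx": 0.0, "ry": 0.0, "rz": 0.355, "jaw": 0.0}
    - {"tx": -0.0223, "ty": -0.005, "tz": 0.0, "rx": 0.0, "ry": 0.0, "rz": 0.444, "jaw": 0.0}
    - {"tx": -0.0264, "ty": -0.0072, "tz": 0.0, "rx": 0.0, "ry": 0.0, "rz": 0.533, "jaw": 0.0}
    - {"tx": -0.0303, "ty": -0.0097, "tz": 0.0, "rx": 0.0, "ry": 0.0, "rz": 0.622, "jaw": 0.0}
    - {"tx": -0.0339, "ty": -0.0126, "tz": 0.0, "rx": 0.0, "ry": 0.0, "rz": 0.711, "jaw": 0.0}
    - {"tx": -0.0373, "ty": -0.0158, "tz": 0.0, "rx": 0.0, "ry": 0.0, "rz": 0.8, "jaw": 0.0}
    - {"tx": -0.0404, "ty": -0.0192, "tz": 0.0, "rx": 0.0, "ry": 0.0, "rz": 0.889, "jaw": 0.0}
    - {"tx": -0.0431, "ty": -0.0229, "tz": 0.0, "rx": 0.0, "ry": 0.0, "rz": 0.977, "jaw": 0.0}
    - {"tx": -0.0431, "ty": -0.0229, "tz": 0.0, "rx": 0.0, "ry": 0.0, "rz": 0.977, "jaw": 0.0}

```text
time: 6.7
position: [0.5646, 0.2639, 0.0476]
tool_rot: [1.098, 2.94, -0.001]
ft_force: [0.4, 0.3, -0.4]
grip_width: 0.004
```

```bash
python3 - <<'E'
from h import *
s=ctrl.get_state(); print(s['time'],s['position'],s['tool_rot'],s['qd'].round(3),s['ft_force'])
im,ci=snap('scene','scene5.png'); c=im[140:340,380:620,::-1]; cv2.imwrite('pics/scene5c.png',cv2.resize(c,None,fx=3,fy=3,interpolation=cv2.INTER_CUBIC))
im,ci=snap('top','top5.png')
E
```

```text
6.7 [0.56460155 0.26390693 0.04761403] [ 1.09831853e+00  2.94048753e+00 -1.24437005e-03] [ 0.003  0.002 -0.015  0.005 -0.002  0.002  0.024] [ 0.42522172  0.27304819 -0.40992931]
```

View pics/scene5c.png

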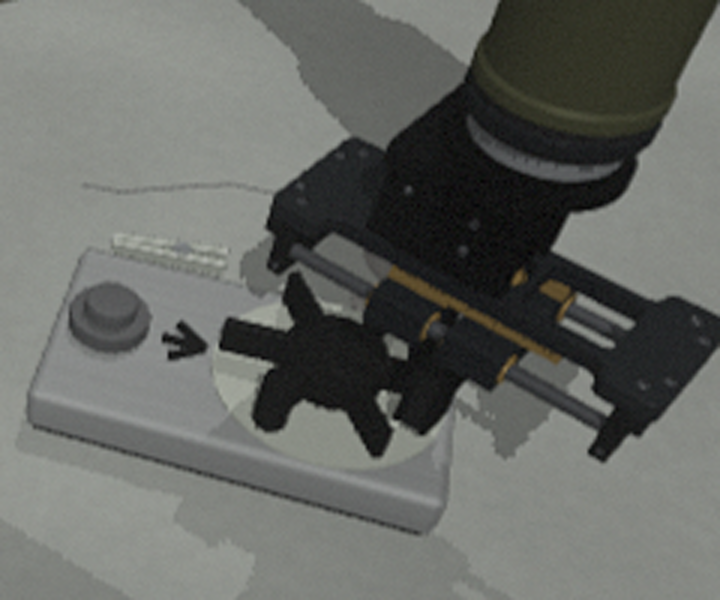

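View pics/top5.png

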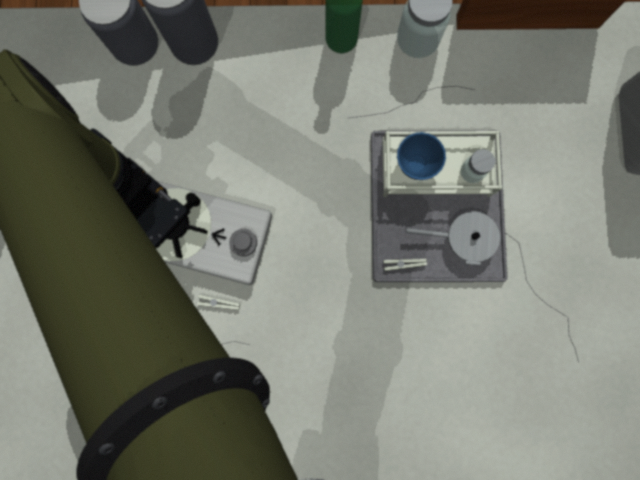

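The knob has moved one fin on, to (193,200) in the top view. It now rests one click short of the arrow, and the timer hasn't moved. Next is the second and last click.

```bash
python3 - <<'E'
import numpy as np
for k in range(1,12):
    f=np.radians(k*60/11); print(k,np.round([-.0525*np.sin(f),-.0525*(1-np.cos(f)),f],4))
E
```

```text
1 [-0.005  -0.0002  0.0952]
2 [-0.0099 -0.0009  0.1904]
3 [-0.0148 -0.0021  0.2856]
4 [-0.0195 -0.0038  0.3808]
5 [-0.0241 -0.0058  0.476 ]
6 [-0.0284 -0.0083  0.5712]
7 [-0.0325 -0.0112  0.6664]
8 [-0.0362 -0.0145  0.7616]
9 [-0.0397 -0.0181  0.8568]
10 [-0.0428 -0.022   0.952 ]
11 [-0.0455 -0.0262  1.0472]
```

Emit:
carry_out:
  commands:
    - {"tx": -0.005, "ty": -0.0002, "tz": 0.0, "rx": 0.0, "ry": 0.0, "rz": 0.095, "jaw": 0.0}
    - {"tx": -0.0099, "ty": -0.0009, "tz": 0.0, "rx": 0.0, "ry": 0.0, "rz": 0.19, "jaw": 0.0}
    - {"tx": -0.0148, "ty": -0.0021, "tz": 0.0, "rx": 0.0, "ry": 0.0, "rz": 0.286, "jaw": 0.0}
    - {"tx": -0.0195, "ty": -0.0038, "tz": 0.0, "rx": 0.0, "ry": 0.0, "rz": 0.381, "jaw": 0.0}
    - {"tx": -0.0241, "ty": -0.0058, "tz": 0.0, "rx": 0.0, "ry": 0.0, "rz": 0.476, "jaw": 0.0}
    - {"tx": -0.0284, "ty": -0.0083, "tz": 0.0, "rx": 0.0, "ry": 0.0, "rz": 0.571, "jaw": 0.0}
    - {"tx": -0.0325, "ty": -0.0112, "tz": 0.0, "rx": 0.0, "ry": 0.0, "rz": 0.666, "jaw": 0.0}
    - {"tx": -0.0362, "ty": -0.0145, "tz": 0.0, "rx": 0.0, "ry": 0.0, "rz": 0.762, "jaw": 0.0}
    - {"tx": -0.0397, "ty": -0.0181, "tz": 0.0, "rx": 0.0, "ry": 0.0, "rz": 0.857, "jaw": 0.0}
    - {"tx": -0.0428, "ty": -0.022, "tz": 0.0, "rx": 0.0, "ry": 0.0, "rz": 0.952, "jaw": 0.0}
    - {"tx": -0.0455, "ty": -0.0262, "tz": 0.0, "rx": 0.0, "ry": 0.0, "rz": 1.047, "jaw": 0.0}
    - {"tx": -0.0455, "ty": -0.0262, "tz": 0.0, "rx": 0.0, "ry": 0.0, "rz": 1.047, "jaw": 0.0}

```text
time: 8.3
position: [0.581, 0.2142, 0.0473]
tool_rot: [2.42, 2.0, -0.001]
ft_force: [0.3, -0.4, 0.3]
grip_width: 0.008
```

```bash
python3 - <<'E'
from h import *
s=ctrl.get_state(); print(s['time'],s['position'],s['tool_rot'],s['qd'].round(3),s['ft_force'],s['joint_positions'].round(3))
im,ci=snap('scene','scene6.png'); c=im[140:340,380:620,::-1]; cv2.imwrite('pics/scene6c.png',cv2.resize(c,None,fx=3,fy=3,interpolation=cv2.INTER_CUBIC))
im,ci=snap('top','top6.png')
E
```

```text
8.3 [0.5810474  0.2142419  0.04726337] [ 2.42013627e+00  1.99952508e+00 -5.51339383e-04] [ 0.001  0.005 -0.011 -0.004 -0.    -0.002  0.024] [ 0.34920372 -0.35536882  0.34003691] [-0.015  0.439 -0.473  1.706  0.228  1.051 -0.753]
```

View pics/scene6c.png

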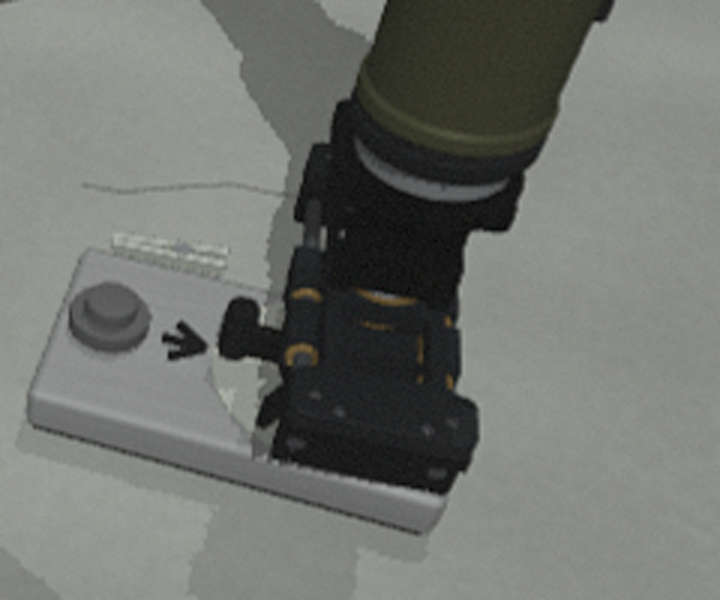

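View pics/top6.png

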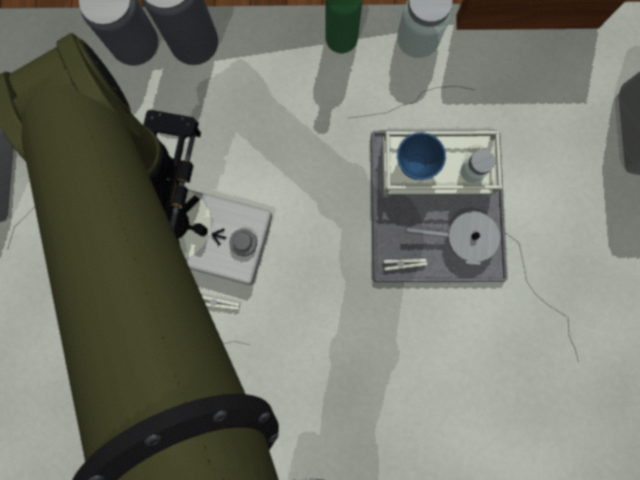

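The knobbed fin now stands at the arrow, with the knob at (200,230) and the arrow at (218,236) in the top view. I'll lift straight out and move above the button.

Emit:
carry_out:
  commands:
    - {"tx": 0.0, "ty": 0.0, "tz": -0.015, "rx": 0.0, "ry": 0.0, "rz": 0.0, "jaw": 0.0}
    - {"tx": 0.0, "ty": 0.0, "tz": -0.035, "rx": 0.0, "ry": 0.0, "rz": 0.0, "jaw": 0.0}
    - {"tx": 0.0, "ty": 0.0, "tz": -0.06, "rx": 0.0, "ry": 0.0, "rz": 0.0, "jaw": 0.0}
    - {"tx": 0.0, "ty": 0.0, "tz": -0.06, "rx": 0.0, "ry": 0.0, "rz": 0.0, "jaw": 0.0}
    - {"tx": -0.024, "ty": -0.012, "tz": -0.06, "rx": 0.0, "ry": 0.0, "rz": 0.0, "jaw": 0.0}
    - {"tx": -0.049, "ty": -0.024, "tz": -0.06, "rx": 0.0, "ry": 0.0, "rz": 0.0, "jaw": 0.0}
    - {"tx": -0.073, "ty": -0.036, "tz": -0.06, "rx": 0.0, "ry": 0.0, "rz": 0.0, "jaw": 0.0}
    - {"tx": -0.098, "ty": -0.048, "tz": -0.06, "rx": 0.0, "ry": 0.0, "rz": 0.0, "jaw": 0.0}
    - {"tx": -0.1223, "ty": -0.0605, "tz": -0.06, "rx": 0.0, "ry": 0.0, "rz": 0.0, "jaw": 0.0}
    - {"tx": -0.1223, "ty": -0.0605, "tz": -0.06, "rx": 0.0, "ry": 0.0, "rz": 0.0, "jaw": 0.0}
    - {"tx": -0.1223, "ty": -0.0605, "tz": -0.06, "rx": 0.0, "ry": 0.0, "rz": 0.0, "jaw": 0.0}

```text
time: 9.78
position: [0.4989, 0.1067, 0.1076]
tool_rot: [2.421, 1.998, 0.001]
ft_force: [0.1, -0.2, 0.8]
grip_width: 0.007
```

```bash
python3 - <<'E'
from h import *
s=ctrl.get_state(); print(s['time'],s['position'],s['tool_rot'],s['qd'].round(3),s['ft_force'])
im,ci=snap('scene','scene7.png'); c=im[140:340,380:620,::-1]; cv2.imwrite('pics/scene7c.png',cv2.resize(c,None,fx=3,fy=3,interpolation=cv2.INTER_CUBIC))
im,ci=snap('top','top7.png'); c=im[160:320,100:300,::-1]; cv2.imwrite('pics/top7c.png',cv2.resize(c,None,fx=3,fy=3))
E
```

```text
9.775 [0.49889067 0.10669118 0.10756399] [2.42142969e+00 1.99808312e+00 1.38854224e-03] [-0.012  0.012 -0.005 -0.01   0.001 -0.     0.001] [ 0.08614728 -0.24868417  0.80633378]
```

View pics/scene7c.png

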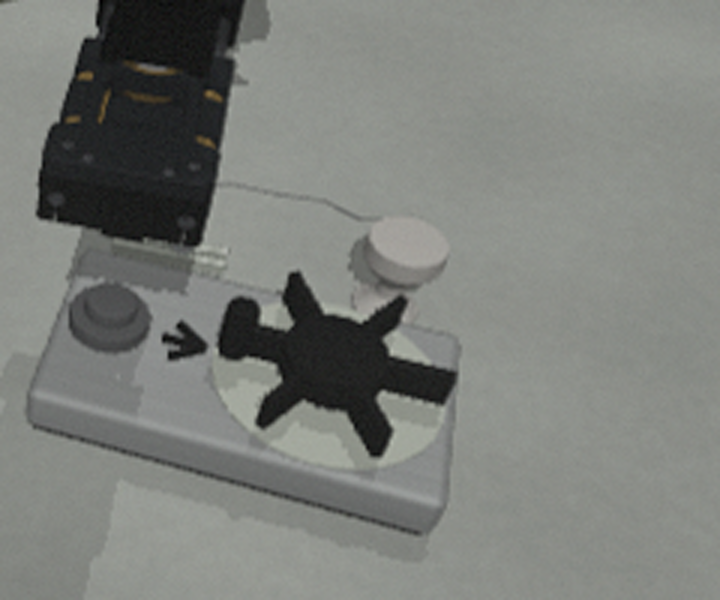

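View pics/top7c.png

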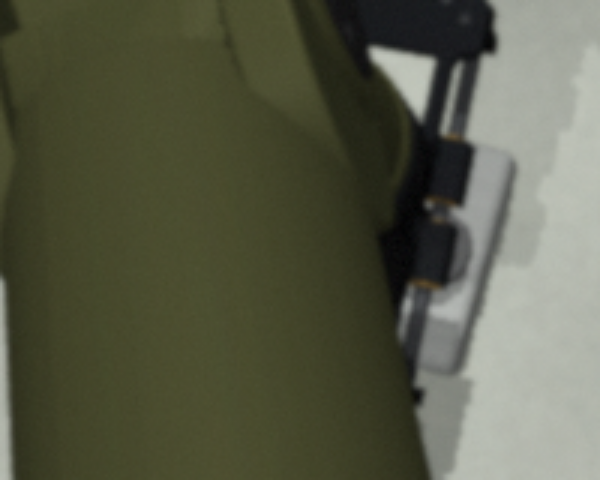

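The wheel is set, with the knob at the arrow in the clear scene view, and the timer hasn't moved. Now I'll press the button.

Emit:
carry_out:
  commands:
    - {"tx": 0.0, "ty": 0.0, "tz": 0.02, "rx": 0.0, "ry": 0.0, "rz": 0.0, "jaw": 0.0}
    - {"tx": 0.0, "ty": 0.0, "tz": 0.035, "rx": 0.0, "ry": 0.0, "rz": 0.0, "jaw": 0.0}
    - {"tx": 0.0, "ty": 0.0, "tz": 0.045, "rx": 0.0, "ry": 0.0, "rz": 0.0, "jaw": 0.0}
    - {"tx": 0.0, "ty": 0.0, "tz": 0.045, "rx": 0.0, "ry": 0.0, "rz": 0.0, "jaw": 0.0}
    - {"tx": 0.0, "ty": 0.0, "tz": 0.05, "rx": 0.0, "ry": 0.0, "rz": 0.0, "jaw": 0.0}
    - {"tx": 0.0, "ty": 0.0, "tz": 0.054, "rx": 0.0, "ry": 0.0, "rz": 0.0, "jaw": 0.0}
    - {"tx": 0.0, "ty": 0.0, "tz": 0.054, "rx": 0.0, "ry": 0.0, "rz": 0.0, "jaw": 0.0}
    - {"tx": 0.0, "ty": 0.0, "tz": 0.054, "rx": 0.0, "ry": 0.0, "rz": 0.0, "jaw": 0.0}

```text
time: 10.88
position: [0.499, 0.106, 0.0538]
tool_rot: [2.422, 1.997, 0.001]
ft_force: [0.6, 1.1, 3.0]
grip_width: 0.006
```

```bash
python3 - <<'E'
from h import *
s=ctrl.get_state(); print(s['time'],s['position'],s['tool_rot'],s['qd'].round(3),s['ft_force'])
im,ci=snap('scene','scene8.png'); c=im[190:300,380:500,::-1]; cv2.imwrite('pics/scene8c.png',cv2.resize(c,None,fx=5,fy=5,interpolation=cv2.INTER_CUBIC))
E
```

```text
10.875 [0.4990317  0.10601864 0.05381634] [2.42157064e+00 1.99717096e+00 1.34778517e-03] [ 0.    -0.001  0.    -0.002  0.002 -0.001  0.001] [0.56217714 1.10022026 2.95237524]
```

View pics/scene8c.png

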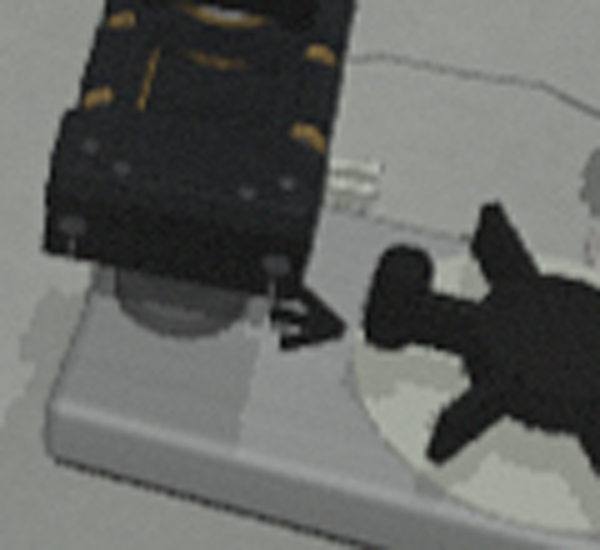

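Emit:
carry_out:
  commands:
    - {"tx": 0.0, "ty": 0.0, "tz": 0.001, "rx": 0.0, "ry": 0.0, "rz": 0.0, "jaw": 0.0}
    - {"tx": 0.0, "ty": 0.0, "tz": 0.002, "rx": 0.0, "ry": 0.0, "rz": 0.0, "jaw": 0.0}
    - {"tx": 0.0, "ty": 0.0, "tz": 0.003, "rx": 0.0, "ry": 0.0, "rz": 0.0, "jaw": 0.0}
    - {"tx": 0.0, "ty": 0.0, "tz": 0.003, "rx": 0.0, "ry": 0.0, "rz": 0.0, "jaw": 0.0}
    - {"tx": 0.0, "ty": 0.0, "tz": 0.003, "rx": 0.0, "ry": 0.0, "rz": 0.0, "jaw": 0.0}

```text
time: 11.55
position: [0.499, 0.106, 0.0505]
tool_rot: [2.422, 1.997, 0.001]
ft_force: [1.8, 0.5, 3.4]
grip_width: 0.003
```

```bash
python3 - <<'E'
from h import *
s=ctrl.get_state(); print(s['time'],s['position'],s['ft_force'],s['qd'].round(3))
E
```

```text
11.55 [0.49896991 0.10602598 0.05054217] [1.84997049 0.54421266 3.39220377] [ 0.    -0.     0.001  0.002 -0.001 -0.001 -0.003]
```

Emit:
carry_out:
  commands:
    - {"tx": 0.0, "ty": 0.0, "tz": 0.001, "rx": 0.0, "ry": 0.0, "rz": 0.0, "jaw": 0.0}
    - {"tx": 0.0, "ty": 0.0, "tz": 0.002, "rx": 0.0, "ry": 0.0, "rz": 0.0, "jaw": 0.0}
    - {"tx": 0.0, "ty": 0.0, "tz": 0.003, "rx": 0.0, "ry": 0.0, "rz": 0.0, "jaw": 0.0}
    - {"tx": 0.0, "ty": 0.0, "tz": 0.003, "rx": 0.0, "ry": 0.0, "rz": 0.0, "jaw": 0.0}
    - {"tx": 0.0, "ty": 0.0, "tz": 0.003, "rx": 0.0, "ry": 0.0, "rz": 0.0, "jaw": 0.0}

```text
time: 12.18
position: [0.4991, 0.106, 0.05]
tool_rot: [2.421, 1.997, -0.0]
ft_force: [-4.7, -0.7, 22.2]
grip_width: 0.006
```

```bash
python3 - <<'E'
from h import *
s=ctrl.get_state(); print(s['time'],s['position'],s['ft_force'],s['qd'].round(3))
E
```

```text
12.175 [0.49911213 0.1060453  0.05003688] [-4.66154899 -0.70622019 22.16783867] [ 0.001 -0.001 -0.001  0.     0.001 -0.001 -0.002]
```

The press went solid at z = 0.050 with 22 N, about 6 mm below the cap's rest height, so the button is fully down. Now I'll release it.

Emit:
carry_out:
  commands:
    - {"tx": 0.0, "ty": 0.0, "tz": -0.003, "rx": 0.0, "ry": 0.0, "rz": 0.0, "jaw": 0.0}
    - {"tx": 0.0, "ty": 0.0, "tz": -0.008, "rx": 0.0, "ry": 0.0, "rz": 0.0, "jaw": 0.0}
    - {"tx": 0.0, "ty": 0.0, "tz": -0.015, "rx": 0.0, "ry": 0.0, "rz": 0.0, "jaw": 0.0}
    - {"tx": 0.0, "ty": 0.0, "tz": -0.035, "rx": 0.0, "ry": 0.0, "rz": 0.0, "jaw": 0.0}
    - {"tx": 0.0, "ty": 0.0, "tz": -0.07, "rx": 0.0, "ry": 0.0, "rz": 0.0, "jaw": 0.0}
    - {"tx": 0.0, "ty": 0.0, "tz": -0.12, "rx": 0.0, "ry": 0.0, "rz": 0.0, "jaw": 0.0}
    - {"tx": -0.04, "ty": 0.0, "tz": -0.15, "rx": 0.0, "ry": 0.0, "rz": 0.0, "jaw": 0.0}
    - {"tx": -0.09, "ty": 0.0, "tz": -0.16, "rx": 0.0, "ry": 0.0, "rz": 0.0, "jaw": 0.0}
    - {"tx": -0.14, "ty": 0.0, "tz": -0.16, "rx": 0.0, "ry": 0.0, "rz": 0.0, "jaw": 0.0}
    - {"tx": -0.18, "ty": 0.0, "tz": -0.16, "rx": 0.0, "ry": 0.0, "rz": 0.0, "jaw": 0.0}
    - {"tx": -0.18, "ty": 0.0, "tz": -0.16, "rx": 0.0, "ry": 0.0, "rz": 0.0, "jaw": 0.0}
    - {"tx": -0.18, "ty": 0.0, "tz": -0.16, "rx": 0.0, "ry": 0.0, "rz": 0.0, "jaw": 0.0}

```text
time: 13.68
position: [0.4634, -0.0698, 0.207]
tool_rot: [2.423, 1.999, -0.002]
ft_force: [-0.1, 1.5, 0.1]
grip_width: 0.002
```

```bash
python3 - <<'E'
from h import *
s=ctrl.get_state(); print(s['time'],s['position'],s['ft_force'],s['qd'].round(3))
im,ci=snap('scene','scene9.png'); c=im[200:330,380:550,::-1]; cv2.imwrite('pics/scene9c.png',cv2.resize(c,None,fx=4,fy=4,interpolation=cv2.INTER_CUBIC))
im,ci=snap('top','top9.png')
d=cv2.absdiff(cv2.imread('pics/scene9.png'),cv2.imread('pics/scene0.png')).max(2); print((d[200:330,380:560]>40).sum())
E
```

```text
13.675 [ 0.46341157 -0.06976559  0.20700978] [-0.14189027  1.47797383  0.1457558 ] [-0.014  0.002 -0.018 -0.009  0.002 -0.004  0.   ]
250
```

View pics/scene9c.png

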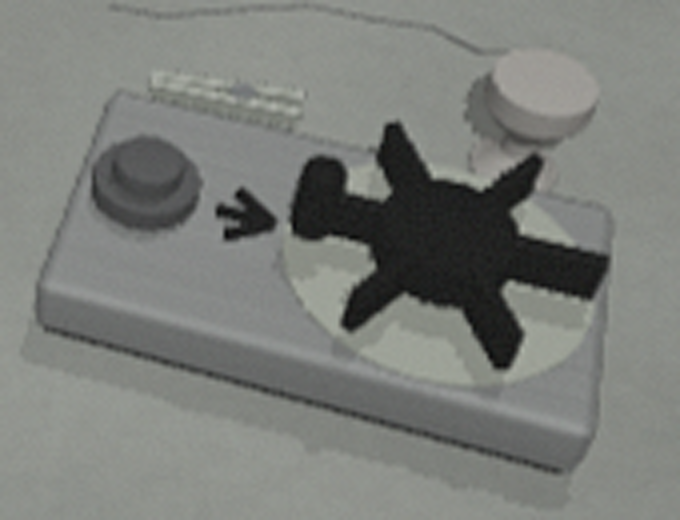

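View pics/top9.png

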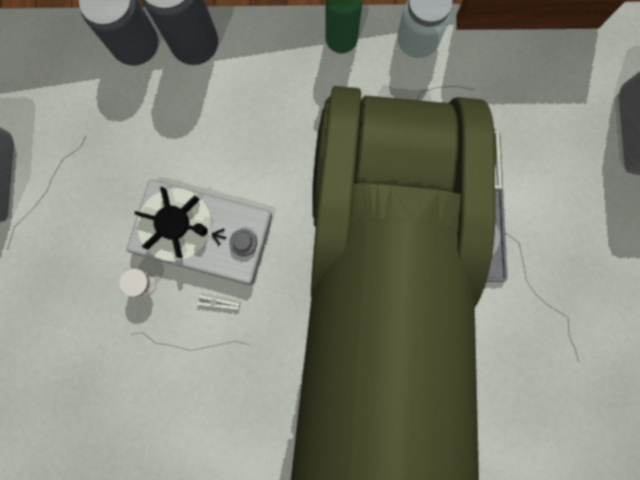

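```bash
python3 - <<'E'
from h import *
ci=camera_info('scene'); im=cv2.imread('pics/scene9.png')
c=cv2.resize(im[215:275,395:440],None,fx=12,fy=10,interpolation=cv2.INTER_CUBIC)
B=[.4988,.1058]
def circ(r,z,col):
    p=np.array([proj(ci,[B[0]+r*np.cos(a),B[1]+r*np.sin(a),z]) for a in np.linspace(0,6.283,60)])
    q=((p-[395,215]+.5)*[12,10]).astype(int); cv2.polylines(c,[q],True,col,1)
circ(.015,.056,(0,255,0)); circ(.015,.050,(0,255,255)); circ(.022,.044,(0,0,255)); circ(.022,.034,(255,0,0))
cv2.imwrite('pics/btn.png',c)
E
```

```text
(no output)
```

View pics/btn.png

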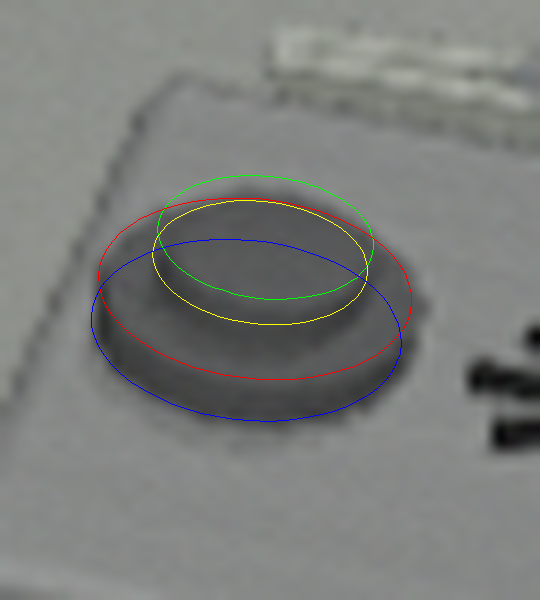

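The bezel sits at about 44 mm, well below the 50 mm level where the press stopped, so the hard stop was the cap's own end of travel. I'll hand the job in.

```bash
python3 -c "
from bench import ctrl
print(ctrl.get_state()['time'],ctrl.get_state()['ft_force']);print(ctrl.close_job())"
```

```text
13.775 [ 0.74608005 -0.72781809  0.56625776]
the job is handed in; nothing more can be done
None
```

The timer is set and started, and I handed the job in at about 13.8 s.

- **Wheel:** The knob began two clicks short of the arrow. With the closed fingertip in a gap between fins, I turned the wheel one click and saw it rest one click short. I then gave it exactly one more, and the last scene and top pictures show the knobbed fin at the arrow.
- **Start button:** I pressed it until it went solid, at 22 N with the fingertip 50 mm up. That is about 6 mm below the cap's rest height and above the collar round the button, which sits at about 44 mm. Then I released it and backed the arm away. The last picture shows the button up again.
- **Surroundings:** In those pictures the timer, egg cup and nearby peg look unmoved. The arm hid most of the tray from the top camera at the end; its path passed only above the tray.
- **Disagreements:** My estimates of the wheel centre differed by 2–4 mm between views, which did not matter. The cap's rest height came out at about 55 mm from the two camera views, but 56 mm from the press stop plus the 6 mm travel, so full travel rests on the hard stop and that estimate, not on a direct reading.

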